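# Stand the fallen bookend back up and close the row of cook books

## Task

The loose oak bookend has tipped over onto its face beside the cook books, and the last book has slumped. Only by pushing with the fingers, tip the bookend back up onto its foot, then push it along the worktop against the last book until that book stands straight and the row is closed up without gaps, the bookend square to the book and about in the middle of its side. Grip and lift nothing, do not knock the books over, and leave the other things where they stand.

Things in the scene. Friction and masses are not known exactly. Their poses are not given: they have to be found in the camera images.
- bookend: loose L-shaped oak bookend, 0.55 kg: board 130 wide (x), 22 thick, 130 high (z); weighted foot 130 wide, 22 thick, reaching to y = -100. Origin: middle of the heel edge, where the felt book face (plane y = 0) meets the underside (plane z = 0). +y points out of the book face, z up the board; it stands when z is up. At the start it lies on its book face, z level, pointing to the books.
- foot_end (a point): centre of the end face of the bookend's foot (130 x 22). At the start the foot sticks up 100 at the end away from the books. Pushed away from the books near the top of its inner face (2 to 4 N), the bookend turns about its heel, which grips the worktop, and past half way falls on to its foot, the board rising on the books' side. Standing, it slides when pushed here.
- slumped_book: last cook book of the row, at the right: dark brown, loose, 176 deep (x), 18.5 thick (y), 234 high (z), 0.48 kg; origin: centre of its underside; +y towards the row. It leans 10 degrees to the left, top against cook_book_5, foot 40 away from it; pushed at the foot towards the row it slides and straightens.
- book_5_top (a point): white cook book, last of the upright ones and next to the slumped one: loose, 191 deep, 24.2 thick, 275 high. The point is the centre of its top edge face; axes of the book: z up, +y along the row to the left (away from the loose bookend)
- book_4_top (a point): thin dark cook book, second of the row from the left, loose, 186 deep, 12 thick, 275 high. The point is the centre of its top
- book_8_top (a point): pale cook book, first of the row from the left, loose, 193 deep, 26 thick, 284 high. The point is the centre of its top
- left_end_top (a point): the other oak bookend, same sizes mirrored (the foot points left), standing at the left end of the row; held fast, does not give. The point is the middle of the upper edge of its board, 11 left of its book face
- tin: squat food tin, 75 across, 58 mm high; stands by, to be left alone; origin: centre of its underside
- spice_jar: small spice jar with a black cap, 41 across, 105 mm high; stands by, to be left alone; origin: centre of its underside
- mug: white mug, 82 across, 94 mm high; stands by, to be left alone; origin: centre of its underside
- garlic: garlic bulb, about 58 mm, on the chopping board; to be left alone; origin: centre of its underside
- lemon: lemon, 71 mm long, on the chopping board; stands by, to be left alone; origin: centre of its underside
- peeler: peeler, 170 mm long, on the chopping board; stands by, to be left alone; origin: centre of its underside

How it is judged:
On the way:
1. the bookend stands on its foot again (angle between bookend's own z axis and vertical below 0.08 rad and height (world z) of bookend below 0.01 m), for 0.2 s.
At the end, for the whole second after the job is handed in: Bookend on its foot (tilt < 0.06 rad), under 5 mm from the last book, square to it (0.08 rad) and within 50 mm of its middle; last book upright (0.05 rad), under 5 mm from its neighbour; other books upright (0.05 rad), within 20 mm of where they were; all at rest (angle between bookend's own z axis and vertical below 0.06 rad and height (world z) of bookend below 0.008 m and angle between each of slumped_book, book_8_top, book_4_top, book_5_top's own z axis and vertical below 0.05 rad and y of bookend in the frame of slumped_book above -0.0145 m and x of bookend in the frame of slumped_book between -0.05 and 0.05 m and angle between the y axis of bookend and the y axis of slumped_book, either way round below 0.08 rad and y of slumped_book in the frame of book_5_top above -0.0265 m and distance of each of book_8_top, book_4_top, book_5_top from where it was at the start of the episode below 0.02 m and linear speed of each of bookend, slumped_book below 0.01 m/s); the robot touches nothing.
It fails at once if the bookend is lifted off the worktop (heel more than 12 mm up) (height (world z) of bookend above 0.012 m).
It fails at once if a cook book is lifted off the worktop (15 mm) (height (world z) of book_8_top above 0.299 m or height (world z) of any of book_4_top, book_5_top above 0.29 m or height (world z) of slumped_book above 0.015 m).
It fails at once if a cook book is knocked over (tilted by more than 0.4 rad) (angle between any of book_8_top, book_4_top, book_5_top, slumped_book's own z axis and vertical above 0.4 rad).
It fails at once if a bystander is moved by more than 30 mm (distance of any of tin, spice_jar, mug, garlic, lemon, peeler from where it was at the start of the episode above 0.03 m).
It also fails if it takes over 58 s, if anything falls off the work surface, if the arm or the gripper's body presses on something with over 40 N, if the wrist force passes 120 N, or if a joint passes its speed limit or range.

## Robot

A 7-joint arm with a two-finger parallel gripper is mounted at the origin on a cart in front of the work surface, level with it; the furniture and walls round the work are solid. World frame = base frame: x ahead of the robot, y to its left, z up, the work surface at z = 0. Lengths are in m, angles in rad, forces in N, time in s.
With the tool pointing down it reaches from about 0.4 to 0.85 m from the base axis. Payload 10.4 kg.
Tool frame: the origin (TCP) lies midway between the tips of the shut fingers; the grasp point (between the pads) lies 19 mm behind it; z points along the fingers, y is the line along which they close (so a half turn about z gives the same grasp; the last joint's range is limited). The gripper opens to 87 mm and grips with 3 to 60 N. Pads are 19 mm wide; open, the fingers measure 117 mm over their backs; the gripper's body (75 mm by 190 mm) begins 51 mm behind the grasp point.
Start: joints at [1.228, 0.332, -0.065, 1.46, 0.022, 1.35, -0.088], TCP at [0.197, -0.593, 0.223] pointing down, gripper open.
Joint ranges: [-2.6, 2.6], [-0.5, 2.12], [-1.47, 1.34], [0.16, 2.42], [-1.27, 4.41], [0.06, 2.06], [-2.6, 2.6]. Speed limits (rad/s): [2.22, 2.22, 2.79, 2.79, 3.14, 3.14, 3.14].

## Interface

Orientations are given as a unit quaternion [w, x, y, z].
In Python, from station import robot, optics, workorder gives the robot as it stands (robot), with the cameras (optics) and the job (workorder).
- The arm moves only by the tool hand_motion, called after ">>>" by a JSON object that holds its "op" and its "data", one argument or row to a line. Schema: {"type":"object","properties":{"rows":{"type":"array","items":{"type":"array","items":{"type":"number"},"minItems":5,"maxItems":5},"minItems":1,"maxItems":8},"force":{"type":"number"},"only":{"type":"string"},"quiet":{"type":"boolean"},"lines":{"type":"string"}},"required":["rows"],"additionalProperties":false}. rows is a list of rows, 1 to 8 of them, each of 5 numbers: the opening from 0.0 (shut) to 1.0 (fully open), then dx, dy, dz in units of 25 mm, then a turn about the tool's z in rad; each row shifts and turns the commanded pose from where the row before left it, along the tool's axes as they then stand; what a row does not reach is not made up. A row lasts 1/12 s, in which the tool goes at most 0.0417 m and 0.125 rad, less where a joint would pass 70% of its speed; a pose out of reach is approached as far as the arm can. The fingers move at their own pace and stop on an object; force is the grip in N (left out, the last holds). Time passes only in rows, so rows that do not move let the fingers close. The tool returns the time, the measured TCP pose, the force, the opening and the grip force at its end. only (a regular expression) keeps the lines of the reply that match it, lines (a string "A,B") keeps lines A to B, and quiet returns only ok. Input that does not fit is refused with a message, and nothing moves.
- robot.read_state(): the state, without advancing time (a new reading comes with each control period).
- optics.snapshot(name): name is "scene" or "side" or "wrist"; returns the picture (420x560x3 uint8, blue, green, red); there is no depth.
- optics.camera_model(name): a dict with "fx", "fy", "cx", "cy" (pixels), "R" (3x3) and "t" (3): a world point X has camera coordinates R X + t; the wrist camera has in their place "hand_eye" (4x4, takes a point from camera to tool coordinates, whose origin is the TCP and whose axes are the flange's). Camera axes: x right, y down, z forward; pixel columns grow to the right and rows downward; lengths in m; the calibration is good to about 2 mm. A picture is of the moment at which its call begins: read the wrist's pose just before it. camera_model takes no time and is no camera call.
- workorder.finish_job(): hands the job in; it is judged then, once.
The state is a dict: "time_s": time; "joint_positions": joint angles; "dq": joint speeds; "joint_torque": joint torques, N m; "position": TCP position; "ee_rot": TCP orientation; "ft_force": force on the tool from outside, world axes, zero at the start; "moment": the same for the moment, N m; "gripper_width": opening from 0.0 (shut) to 1.0 (fully open); "finger_force": force on a finger pad.
Only numpy, scipy, OpenCV 4.12 (cv2) and the standard library are available. Lean on these libraries where they do the work, as an engineer would, in place of code of your own. Each camera call takes 0.05 s, during which the arm holds its last target. There are 200 camera calls.

## Working session

There is one attempt and no reset: what is moved stays moved. The work goes in short steps, Python scripts to look and compute and a tool call to move; the robot and the scene stay as the last step left them, time stands still between calls to the robot, and variables do not carry over. Pictures are saved under pics/ and viewed, at most 11 in all, crops included, and the job is handed in when it is done.

```bash
mkdir -p pics; ls
```

Run:
```python
from station import robot, optics, workorder
import cv2,numpy as np
s=robot.read_state();print(s)
a=optics.snapshot("scene");b=optics.snapshot("side")
cv2.imwrite("pics/scene0.png",a);cv2.imwrite("pics/side0.png",b)
for n in("scene","side","wrist"):print(n,optics.camera_model(n))
```

```text
pics
station.py
{'time_s': 0.0, 'joint_positions': array([ 1.22837948,  0.33286069, -0.06470975,  1.46096831,  0.02160969,
        1.34986844, -0.08846648]), 'dq': array([-0.0008754 , -0.00059375, -0.00118782, -0.0014015 ,  0.00038542,
       -0.00256619,  0.00178117]), 'joint_torque': array([-9.52415685e-04, -6.23261547e+01,  2.39425397e-02, -3.89904535e+01,
       -6.14190940e-02,  3.97756405e-02,  3.14887768e-05]), 'position': array([ 0.19636992, -0.59293962,  0.22174805]), 'ee_rot': array([-6.88816989e-04,  9.87236335e-01,  1.59260552e-01, -1.47419303e-04]), 'ft_force': array([0.79556257, 0.95194229, 0.34424592]), 'moment': array([-0.02691887,  0.02604824, -0.04967611]), 'finger_force': 0.0, 'gripper_width': 1.0000637943666975}
scene {'fx': 440.8268965628601, 'fy': 440.8268965628601, 'cx': 275.8551387669701, 'cy': 210.6602688003698, 'R': array([[-0.6716686 , -0.74076274, -0.01148266],
       [-0.48154701,  0.44830469, -0.75308391],
       [ 0.56300423, -0.50029338, -0.65782427]]), 't': array([0.26269119, 0.46392336, 1.05468927])}
side {'fx': 422.8989087984396, 'fy': 422.8989087984396, 'cx': 283.9529033323788, 'cy': 208.9684049960742, 'R': array([[ 0.89186807, -0.45174754,  0.0222602 ],
       [-0.28054371, -0.59112987, -0.75621472],
       [ 0.35477681,  0.6681988 , -0.65394478]]), 't': array([-0.55497254,  0.20730023,  1.48960024])}
wrist {'fx': 290.6608640044439, 'fy': 290.6608640044439, 'cx': 283.6854468190546, 'cy': 204.53117184018936, 'hand_eye': array([[ 4.62925025e-04, -9.64718659e-01, -2.63282537e-01,
         7.11496740e-02],
       [ 9.99999893e-01,  4.41416752e-04,  1.40844881e-04,
         7.71535160e-04],
       [-1.96583629e-05, -2.63282573e-01,  9.64718760e-01,
        -1.61717408e-01],
       [ 0.00000000e+00,  0.00000000e+00,  0.00000000e+00,
         1.00000000e+00]])}
```

View pics/scene0.png

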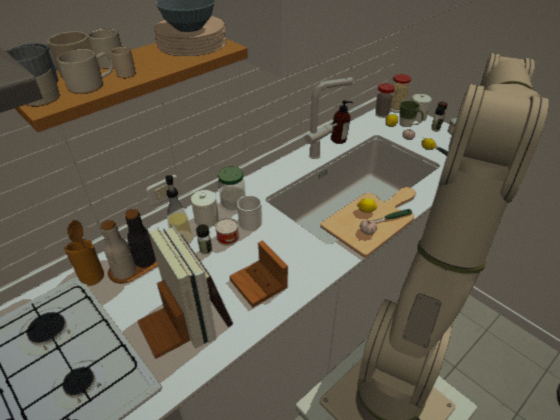

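View pics/side0.png

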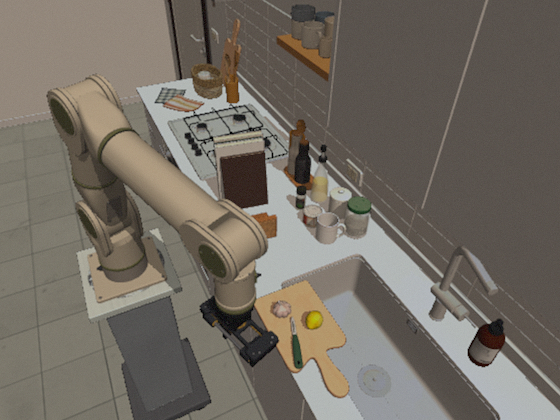

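The scene view shows the row of books at about (185,285) px, the slumped book at (220,300), and the bookend lying at (260,275) with its foot up at (272,265). The side view shows the bookend at (265,225), half hidden by the arm. I'll zoom in on the scene view.

Create h.py:
```python
from station import robot, optics, workorder
import cv2,numpy as np
from scipy.spatial.transform import Rotation as Ro
def cast(cam,px,axis,val):
    "world point on ray through px where coordinate axis (0,1,2) = val"
    m=optics.camera_model(cam);R=np.array(m["R"]);t=np.array(m["t"])
    d=R.T@np.array([(px[0]-m["cx"])/m["fx"],(px[1]-m["cy"])/m["fy"],1]);c=-R.T@t
    return c+d*(val-c[axis])/d[axis]
def proj(cam,X):
    m=optics.camera_model(cam);p=np.array(m["R"])@X+m["t"]
    return np.array([m["fx"]*p[0]/p[2]+m["cx"],m["fy"]*p[1]/p[2]+m["cy"]])
def crop(cam,x0,y0,x1,y1,k,name):
    a=optics.snapshot(cam);c=cv2.resize(a[y0:y1,x0:x1],None,fx=k,fy=k,interpolation=cv2.INTER_CUBIC)
    c=np.clip(c.astype(float)*1.5,0,255).astype('uint8');cv2.imwrite("pics/"+name,c)
def tool():
    s=robot.read_state();q=s["ee_rot"];return s,Ro.from_quat([q[1],q[2],q[3],q[0]]).as_matrix()
```

Run:
```python
from h import *
crop("scene",130,220,310,360,4,"c1.png")
print(tool()[1].round(3))
```

```text
[[ 0.949  0.314 -0.   ]
 [ 0.314 -0.949  0.001]
 [-0.    -0.001 -1.   ]]
```

View pics/c1.png

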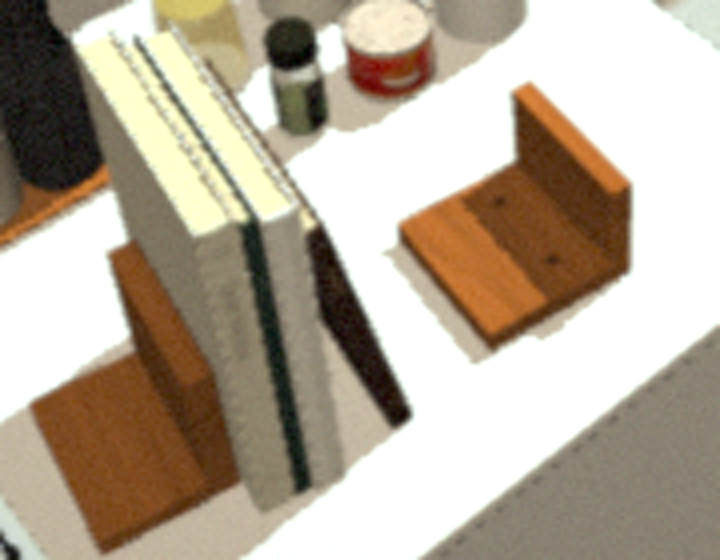

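Bookend corners in the crop (px/4 + (130,220)): board top (401,228) and (492,335); foot top outer (530,84) and (631,187), inner (516,93) and (613,195). The slumped book's near foot corner is at (405,420), and the book 5 near bottom is at (340,475).

Run:
```python
from h import *
P=lambda x,y:(x/4+130-.375,y/4+220-.375)
for n,p,z in [("board far",(401,228),.022),("board near",(492,335),.022),("foot out far",(530,84),.1),("foot out near",(631,187),.1),("foot in far",(516,93),.1),("foot in near",(613,195),.1),("near bottom heel",(630,272),0),("slump right near bottom",(405,422),0),("slump left near bottom",(390,425),0),("b5 near right top",(297,207),.275),("b5 near-right bottom",(342,474),0),("b5 far right top",(178,30),.275),("b8 near left bottom",(263,512),0),("b8 near left top",(195,237),.284),("b8 farleft top",(78,43),.284),("jar",(303,128),0),("tin front",(388,97),0),("edge1",(440,560),0),("edge2",(720,325),0)]:
    print(n,cast("scene",P(*p),2,z).round(4))
```

```text
board far [0.5529 0.0404 0.022 ]
board near [0.4303 0.0534 0.022 ]
foot out far [ 0.542  -0.0822  0.1   ]
foot out near [ 0.4147 -0.0673  0.1   ]
foot in far [ 0.5419 -0.0682  0.1   ]
foot in near [ 0.4179 -0.0527  0.1   ]
near bottom heel [ 0.4179 -0.07    0.    ]
slump right near bottom [0.4278 0.1358 0.    ]
slump left near bottom [0.433 0.145 0.   ]
b5 near right top [0.4216 0.1919 0.275 ]
b5 near-right bottom [0.4241 0.1927 0.    ]
b5 far right top [0.5961 0.1615 0.275 ]
b8 near left bottom [0.4363 0.2488 0.    ]
b8 near left top [0.4351 0.2505 0.284 ]
b8 farleft top [0.6196 0.2182 0.284 ]
jar [0.7077 0.024  0.    ]
tin front [ 0.6886 -0.0486  0.    ]
edge1 [0.3289 0.1838 0.    ]
edge2 [ 0.3376 -0.0846  0.    ]
```

>>> {"op": "hand_motion", "data": {
  "rows": [
    [1, 0, 0, 0, 0.125],
    [1, 0, 0, 0, 0.125],
    [1, 0, 0, 0, 0.125],
    [1, 0, 0, 0, 0.125],
    [1, 0, 0, 0, 0.125],
    [1, 0, 0, 0, 0.125],
    [1, 0, 0, 0, 0.125],
    [1, 0, 0, 0, 0.125]
  ]
}}

```text
time_s: 0.82
position: [0.1965, -0.5932, 0.2223]
ee_rot: [-0.0, 0.942, -0.336, -0.0]
ft_force: [0.0, 0.1, -0.8]
gripper_width: 0.998
finger_force: 0.0
```

>>> {"op": "hand_motion", "data": {
  "rows": [
    [1, 0, 0, 0, 0.125],
    [1, 0, 0, 0, 0.125],
    [1, 0, 0, 0, 0.125],
    [1, 0, 0, 0, 0.125],
    [1, 0, 0, 0, 0.125],
    [1, 0, 0, 0, 0.125],
    [1, 0, 0, 0, 0.125],
    [1, 0, 0, 0, 0.125]
  ]
}}

```text
time_s: 1.48
position: [0.1965, -0.5931, 0.2222]
ee_rot: [0.0, -0.665, 0.747, 0.0]
ft_force: [0.3, -0.3, 0.4]
gripper_width: 1.007
finger_force: 0.0
```

```bash
python3 -c "
from h import *
s,R=tool();print(R.round(3),s['joint_positions'].round(2),R.T@(np.array([.4825,-.0385,.22])-s['position']))"
```

```text
[[-0.115 -0.993 -0.   ]
 [-0.993  0.115  0.   ]
 [-0.     0.    -1.   ]] [ 1.02  0.33  0.21  1.47 -0.07  1.35 -2.03] [-0.5839362  -0.22014551  0.00245523]
```

Careful with the scale: shifts go in units of 25 mm. That gives: -0.0365 m is -1.46, -0.0138 m is -0.552.

>>> {"op": "hand_motion", "data": {
  "rows": [
    [1, -1.46, -0.552, 0, 0],
    [1, -1.46, -0.552, 0, 0],
    [1, -1.46, -0.552, 0, 0],
    [1, -1.46, -0.552, 0, 0],
    [1, -1.46, -0.552, 0, 0],
    [1, -1.46, -0.552, 0, 0],
    [1, -1.46, -0.552, 0, 0],
    [1, -1.46, -0.552, 0, 0]
  ]
}}

```text
time_s: 2.15
position: [0.3385, -0.3132, 0.2225]
ee_rot: [-0.0, -0.667, 0.745, -0.0]
ft_force: [1.5, -0.5, 0.0]
gripper_width: 0.999
finger_force: 0.0
```

>>> {"op": "hand_motion", "data": {
  "rows": [
    [1, -1.46, -0.552, 0, 0],
    [1, -1.46, -0.552, 0, 0],
    [1, -1.46, -0.552, 0, 0],
    [1, -1.46, -0.552, 0, 0],
    [1, -1.46, -0.552, 0, 0],
    [1, -1.46, -0.552, 0, 0],
    [1, -1.46, -0.552, 0, 0],
    [1, 0, 0, 0, 0]
  ]
}}

```text
time_s: 2.82
position: [0.3548, -0.2714, 0.2369]
ee_rot: [0.006, -0.667, 0.745, -0.014]
ft_force: [0.6, 0.2, 1.1]
gripper_width: 1.0
finger_force: 0.0
```

```bash
python3 -c "
from h import *
s,R=tool();print(R.round(3),s['joint_positions'].round(2),R.T@(np.array([.4825,-.0385,.078])-s['position']))
cv2.imwrite('pics/w1.png',optics.snapshot('wrist'))"
```

```text
[[-0.11  -0.994  0.028]
 [-0.994  0.109 -0.012]
 [ 0.009 -0.029 -1.   ]] [ 1.61 -0.09 -0.99  1.86 -0.08  1.3  -2.6 ] [-0.24694773 -0.09685313  0.15950588]
```

View pics/w1.png

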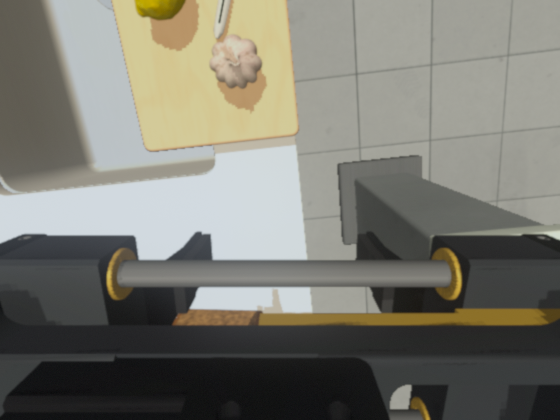

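The joint-7 limit was reached: at the start, tool y is radial. I'll turn the tool half round instead. The wrist picture shows the garlic at (237,60) and a corner of the bookend at (215,320).

>>> {"op": "hand_motion", "data": {
  "rows": [
    [1, 0.4, 0, 0, -0.125],
    [1, 0.4, 0, 0, -0.125],
    [1, 0, 0, 0, -0.125],
    [1, 0, 0, 0, -0.125],
    [1, 0, 0, 0, -0.125],
    [1, 0, 0, 0, -0.125],
    [1, 0, 0, 0, -0.125],
    [1, 0, 0, 0, -0.125]
  ]
}}

```text
time_s: 3.53
position: [0.3524, -0.2937, 0.2366]
ee_rot: [0.001, 0.943, -0.332, 0.015]
ft_force: [0.5, -0.8, 0.5]
gripper_width: 0.997
finger_force: 0.0
```

>>> {"op": "hand_motion", "data": {
  "rows": [
    [1, 0, 0, 0, -0.125],
    [1, 0, 0, 0, -0.125],
    [1, 0, 0, 0, -0.125],
    [1, 0, 0, 0, -0.125],
    [1, 0, 0, 0, -0.125],
    [1, 0, 0, 0, -0.125],
    [1, 0, 0, 0, -0.125],
    [1, 0, 0, 0, -0.125]
  ]
}}

```text
time_s: 4.2
position: [0.3523, -0.2937, 0.2366]
ee_rot: [0.008, 0.987, 0.161, 0.013]
ft_force: [-0.4, -0.0, 0.2]
gripper_width: 0.998
finger_force: 0.0
```

>>> {"op": "hand_motion", "data": {
  "rows": [
    [1, 0, 0, 0, -0.125],
    [1, 0, 0, 0, -0.125],
    [1, 0, 0, 0, -0.125],
    [1, 0, 0, 0, -0.125],
    [1, 0, 0, 0, -0.125],
    [1, 0, 0, 0, -0.125],
    [1, 0, 0, 0, -0.125],
    [1, 0, 0, 0, -0.125]
  ]
}}

```text
time_s: 4.87
position: [0.3523, -0.2937, 0.2366]
ee_rot: [0.013, 0.789, 0.614, 0.007]
ft_force: [0.5, -0.0, -0.4]
gripper_width: 1.0
finger_force: 0.0
```

```bash
python3 -c "
from h import *
s,R=tool();print(R.round(3),s['joint_positions'].round(2),R.T@(np.array([.4825,-.0385,.22])-s['position']))"
```

```text
[[ 0.245  0.969  0.027]
 [ 0.97  -0.244 -0.011]
 [-0.004  0.029 -1.   ]] [ 1.51 -0.04 -0.87  1.84 -0.04  1.3   0.4 ] [0.27932551 0.06329219 0.01721736]
```

Scaled: 0.002 m is 0.08, 0.038 m is 1.52.

>>> {"op": "hand_motion", "data": {
  "rows": [
    [1, 0, 0, 0, -0.125],
    [1, 1.52, 0.572, 0.08, -0.01],
    [1, 1.52, 0.572, 0.08, 0],
    [1, 1.52, 0.572, 0.08, 0],
    [1, 1.52, 0.572, 0.08, 0],
    [1, 1.52, 0.572, 0.08, 0],
    [1, 1.52, 0.572, 0.08, 0],
    [1, 1.52, 0.572, 0.08, 0]
  ]
}}

```text
time_s: 5.53
position: [0.4848, -0.0403, 0.2235]
ee_rot: [0.015, 0.748, 0.664, 0.006]
ft_force: [0.7, -1.3, 0.5]
gripper_width: 0.999
finger_force: 0.0
```

>>> {"op": "hand_motion", "data": {
  "rows": [
    [1, 0, 0, 0, 0]
  ]
}}

```text
time_s: 5.62
position: [0.4862, -0.0335, 0.223]
ee_rot: [0.012, 0.745, 0.667, 0.008]
ft_force: [-0.0, 1.3, 0.8]
gripper_width: 1.003
finger_force: 0.0
```

```bash
python3 -c "
from h import *
s,R=tool();print(R.round(3),s['joint_positions'].round(2),R.T@(np.array([.4825,-.0385,.078])-s['position']))"
```

```text
[[ 0.11   0.994  0.028]
 [ 0.994 -0.11  -0.007]
 [-0.004  0.029 -1.   ]] [ 1.15  0.13 -1.24  1.79  0.14  1.28 -0.23] [-0.0048088  -0.00738169  0.14487364]
```

Scaled: 0.036 m is 1.44, 0.03 m is 1.2.

>>> {"op": "hand_motion", "data": {
  "rows": [
    [1, 0, -0.08, 1.44, 0],
    [1, 0, -0.08, 1.44, 0],
    [1, 0, -0.08, 1.44, 0],
    [1, 0, -0.04, 1.2, 0],
    [1, 0, 0, 0.24, 0],
    [1, 0, 0, 0, 0]
  ]
}}

```text
time_s: 6.12
position: [0.4799, -0.0417, 0.0775]
ee_rot: [0.012, 0.747, 0.665, 0.005]
ft_force: [0.3, 0.8, 0.3]
gripper_width: 0.997
finger_force: 0.0
```

```bash
python3 -c "
from h import *
s,R=tool();print(R.round(3),s['joint_positions'].round(2))
crop('scene',130,200,330,350,4,'c2.png')"
```

```text
[[ 0.117  0.993  0.023]
 [ 0.993 -0.116 -0.011]
 [-0.008  0.024 -1.   ]] [ 1.    0.34 -1.13  1.97  0.37  1.03 -0.42]
```

View pics/c2.png

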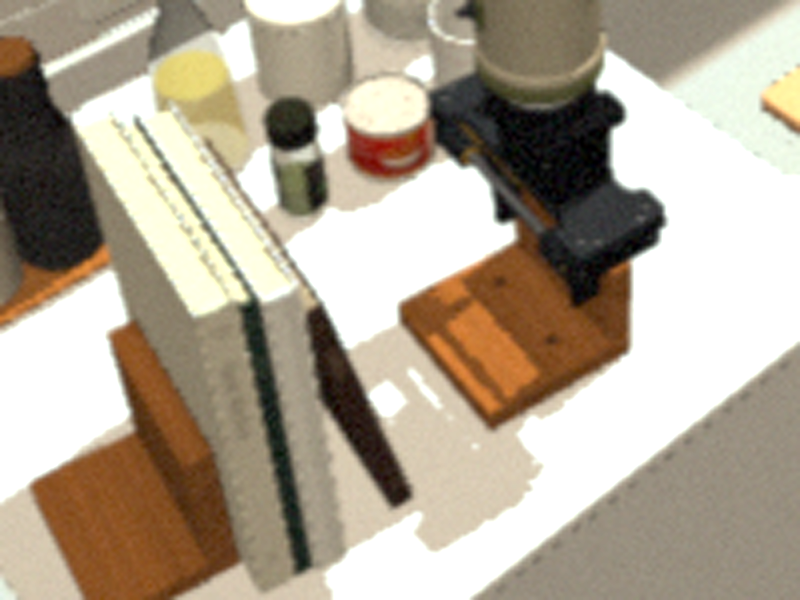

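The fingers hang inside the L, with the near finger tip at (580,295) and the foot right behind it. Next I push away from the books.

Scaled: -0.01 m is -0.4.

>>> {"op": "hand_motion", "data": {
  "rows": [
    [1, -0.4, 0, 0, 0],
    [1, -0.4, 0, 0, 0],
    [1, -0.4, 0, 0, 0],
    [1, -0.4, 0, 0, 0]
  ]
}}

```text
time_s: 6.5
position: [0.4772, -0.0838, 0.0809]
ee_rot: [0.015, 0.748, 0.664, 0.007]
ft_force: [-0.2, 0.5, -0.2]
gripper_width: 1.0
finger_force: 0.3
```

>>> {"op": "hand_motion", "data": {
  "rows": [
    [1, -0.4, 0, 0, 0],
    [1, -0.4, 0, 0, 0],
    [1, -0.4, 0, 0, 0],
    [1, -0.4, 0, 0, 0]
  ]
}}

```text
time_s: 6.83
position: [0.4715, -0.1228, 0.0801]
ee_rot: [0.014, 0.748, 0.664, 0.006]
ft_force: [1.7, 0.5, -0.4]
gripper_width: 1.003
finger_force: 0.0
```

```bash
python3 -c "
from h import *
crop('scene',130,200,330,350,4,'c3.png')"
```

```text
(no output)
```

View pics/c3.png

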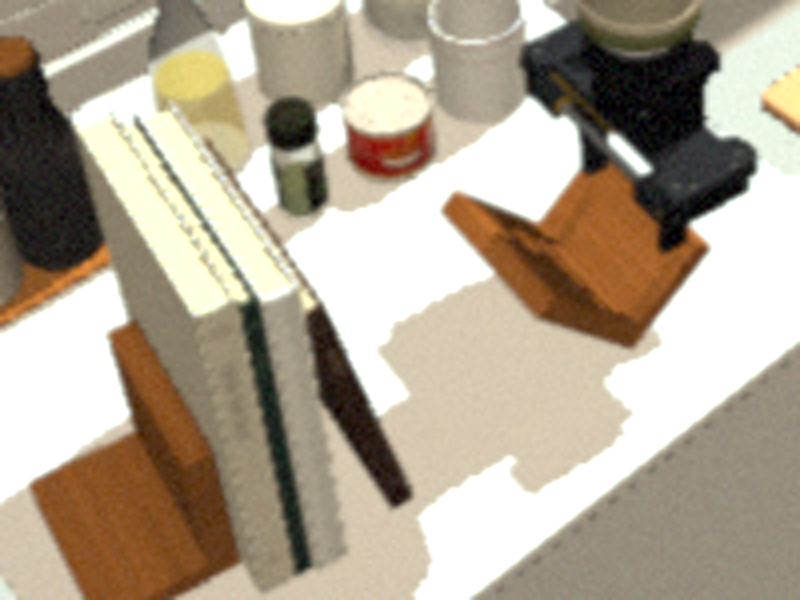

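The bookend is tipped about half way, with its heel at (633,345) as before. I'll push on gently, lowering a little.

Scaled: -0.01 m is -0.4, -0.005 m is -0.2.

>>> {"op": "hand_motion", "data": {
  "rows": [
    [1, -0.4, 0, 0.16, 0],
    [1, -0.4, 0, 0.16, 0],
    [1, -0.4, 0, 0, 0],
    [1, -0.2, 0, 0, 0],
    [1, 0, 0, 0, 0],
    [1, 0, 0, 0, 0]
  ]
}}

```text
time_s: 7.38
position: [0.468, -0.1562, 0.0725]
ee_rot: [0.013, 0.748, 0.664, 0.007]
ft_force: [0.3, 0.5, -0.3]
gripper_width: 1.002
finger_force: 0.0
```

```bash
python3 -c "
from h import *
crop('scene',130,200,330,350,4,'c4.png')
s,R=tool();print(R.round(3),s['joint_positions'].round(2))"
```

```text
[[ 0.117  0.993  0.028]
 [ 0.993 -0.117 -0.011]
 [-0.008  0.029 -1.   ]] [ 1.19  0.36 -1.09  1.96  0.38  1.02 -0.19]
```

View pics/c4.png

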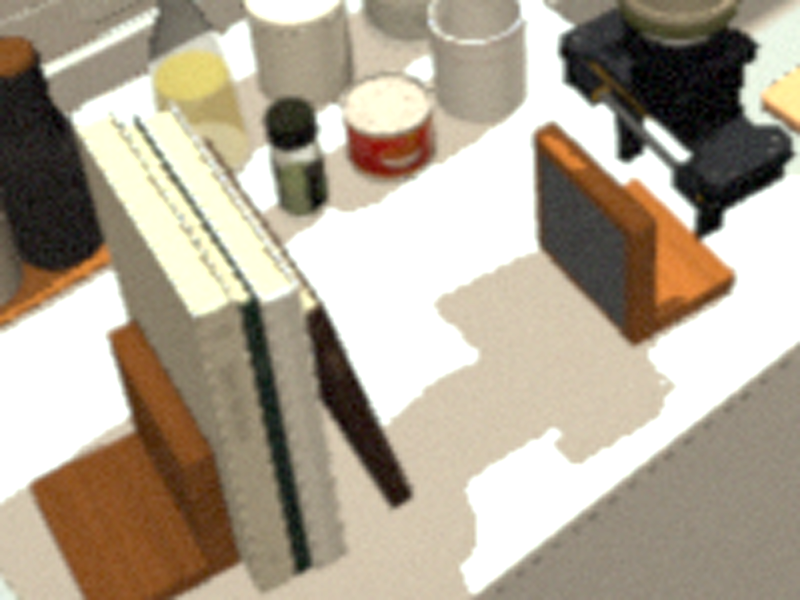

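The bookend stands on its foot, with its book face (dark felt) spanning (537,133) to (635,342). I'll measure it.

Run:
```python
from h import *
P=lambda x,y:(x/4+130-.375,y/4+200-.375)
d={}
for n,p,z in [("top far",(537,136),.13),("top near",(637,219),.13),("bot near",(635,342),0),("bot far",(540,247),0),("foot top near",(733,275),.022)]:
    d[n]=cast("scene",P(*p),2,z);print(n,d[n].round(4))
for a in("top","bot"):
    v=d[a+" far"]-d[a+" near"];print(np.linalg.norm(v),np.degrees(np.arctan2(v[1],v[0])),(d[a+" far"]+d[a+" near"])/2)
```

```text
top far [ 0.5374 -0.0864  0.13  ]
top near [ 0.4254 -0.083   0.13  ]
bot near [ 0.4223 -0.0793  0.    ]
bot far [ 0.5437 -0.09    0.    ]
foot top near [ 0.4059 -0.167   0.022 ]
0.11203751345244083 -1.7648834724889355 [ 0.48139891 -0.08469142  0.13      ]
0.12192636656095918 -5.037378971106963 [ 0.48299066 -0.08468018  0.        ]
```

Scaled: -0.03 m is -1.2, 0.03 m is 1.2.

>>> {"op": "hand_motion", "data": {
  "rows": [
    [1, -1.2, 0.04, 0, 0.056],
    [1, -1.2, 0.04, 0, 0],
    [1, 0, 0, 0, 0],
    [1, 0, 0, 1.2, 0],
    [1, 0, 0, 0.8, 0],
    [1, 0, 0, 0.32, 0],
    [1, 0, 0, 0, 0]
  ]
}}

```text
time_s: 8.02
position: [0.462, -0.2153, 0.0136]
ee_rot: [0.012, 0.765, 0.643, 0.007]
ft_force: [-1.1, 0.6, -0.2]
gripper_width: 0.999
finger_force: 0.0
```

```bash
python3 -c "
from h import *
s,R=tool();print(R.round(3),s['joint_positions'].round(2))"
```

```text
[[ 0.172  0.985  0.026]
 [ 0.985 -0.172 -0.01 ]
 [-0.005  0.027 -1.   ]] [ 1.18  0.48 -0.97  1.96  0.5   0.93 -0.2 ]
```

Scaled: 0.014 m is 0.56, 0.012 m is 0.48.

>>> {"op": "hand_motion", "data": {
  "rows": [
    [1, 0.48, 0, 0, 0],
    [1, 0.48, 0, 0, 0],
    [1, 0.48, 0, 0, 0],
    [1, 0.56, 0, 0, 0],
    [1, 0.56, 0, 0, 0],
    [1, 0.56, 0, 0, 0],
    [1, 0.56, 0, 0, 0],
    [1, 0.56, 0, 0, 0]
  ]
}}

```text
time_s: 8.68
position: [0.4822, -0.1122, 0.0157]
ee_rot: [0.015, 0.766, 0.643, 0.007]
ft_force: [0.1, -7.5, 4.3]
gripper_width: 1.002
finger_force: 3.7
```

>>> {"op": "hand_motion", "data": {
  "rows": [
    [1, 0.56, 0, 0, 0],
    [1, 0.56, 0, 0, 0],
    [1, 0.56, 0, 0, 0],
    [1, 0.56, 0, 0, 0],
    [1, 0.56, 0, 0, 0],
    [1, 0.48, 0, 0, 0],
    [1, 0.4, 0, 0, 0],
    [1, 0, 0, 0, 0]
  ]
}}

```text
time_s: 9.35
position: [0.4985, -0.0196, 0.0154]
ee_rot: [0.015, 0.765, 0.644, 0.008]
ft_force: [-0.1, -2.6, 1.1]
gripper_width: 1.003
finger_force: 0.9
```

```bash
python3 -c "
from h import *
s,R=tool();print(R.round(3),s['joint_positions'].round(2),(s['position']@[.172,.985,0]).round(4))
crop('scene',130,200,330,350,4,'c5.png')"
```

```text
[[ 0.171  0.985  0.031]
 [ 0.985 -0.171 -0.013]
 [-0.008  0.033 -0.999]] [ 0.82  0.47 -1.01  1.98  0.52  0.93 -0.63] 0.0664
```

View pics/c5.png

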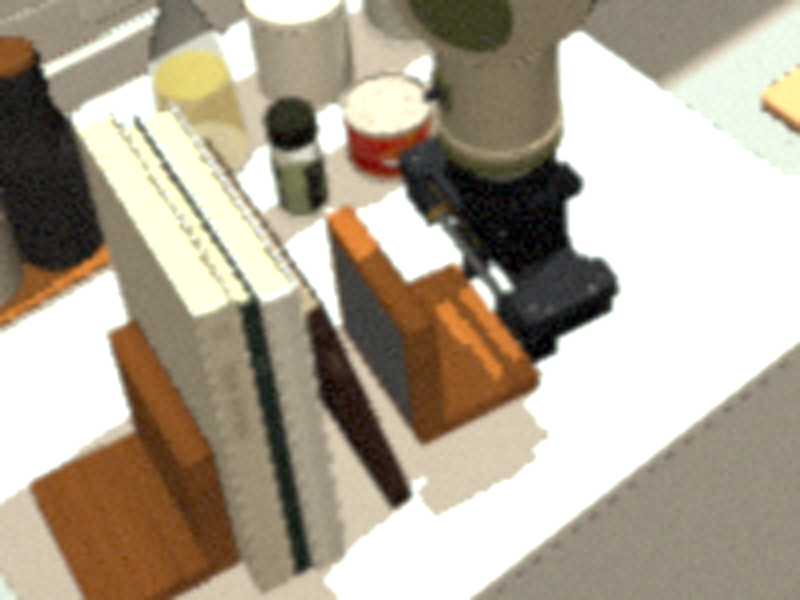

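The bookend stands upright and square near the slumped book, its near lower heel corner at (425,442) and the book's foot corner at (402,505). I'll measure the remaining distance.

Run:
```python
from h import *
P=lambda x,y:(x/4+130-.375,y/4+200-.375)
B=np.array([[.985,-.172,0],[.172,.985,0],[0,0,1]])
for n,p,z in [("heel near bottom",(421,440),0),("face top near",(419,323),.13),("face top far",(331,222),.13),("foot end near top",(539,377),.022),("slump right bottom",(406,500),0),("slump mid",(395,505),0),("b5 bottom",(342,553),0)]:
    print(n,(B@cast("scene",P(*p),2,z)).round(4))
```

```text
heel near bottom [0.4381 0.1731 0.    ]
face top near [0.4334 0.1665 0.13  ]
face top far [0.5488 0.1753 0.13  ]
foot end near top [0.4255 0.081  0.022 ]
slump right bottom [0.3991 0.206  0.    ]
slump mid [0.3997 0.2143 0.    ]
b5 bottom [0.3853 0.2624 0.    ]
```

Scaled: 0.008 m is 0.32, 0.007 m is 0.28.

>>> {"op": "hand_motion", "data": {
  "rows": [
    [1, 0.32, 0, 0, 0],
    [1, 0.32, 0, 0, 0],
    [1, 0.28, 0, 0, 0],
    [1, 0.28, 0, 0, 0]
  ]
}}

```text
time_s: 9.73
position: [0.5029, 0.0056, 0.0145]
ee_rot: [0.015, 0.766, 0.642, 0.006]
ft_force: [-3.6, -17.3, 13.6]
gripper_width: 1.001
finger_force: 9.1
```

>>> {"op": "hand_motion", "data": {
  "rows": [
    [1, 0.24, 0, 0, 0],
    [1, 0.2, 0, 0, 0],
    [1, 0.2, 0, 0, 0],
    [1, 0.2, 0, 0, 0]
  ]
}}

```text
time_s: 10.07
position: [0.5065, 0.0238, 0.0144]
ee_rot: [0.016, 0.767, 0.641, 0.004]
ft_force: [-5.2, -21.1, 17.8]
gripper_width: 0.999
finger_force: 10.8
```

>>> {"op": "hand_motion", "data": {
  "rows": [
    [1, 0.16, 0, 0, 0],
    [1, 0.16, 0, 0, 0],
    [1, 0, 0, 0, 0]
  ]
}}

```text
time_s: 10.32
position: [0.5082, 0.033, 0.0145]
ee_rot: [0.016, 0.767, 0.642, 0.005]
ft_force: [-2.1, -17.0, 13.9]
gripper_width: 1.001
finger_force: 8.6
```

```bash
python3 -c "
from h import *
s,R=tool();print(R.round(3),s['joint_positions'].round(2),(s['position']@[.172,.985,0]).round(4))
crop('scene',130,200,330,350,4,'c6.png')"
```

```text
[[ 0.176  0.984  0.029]
 [ 0.984 -0.176 -0.018]
 [-0.013  0.031 -0.999]] [ 0.69  0.49 -1.    1.96  0.54  0.95 -0.75] 0.1199
```

View pics/c6.png

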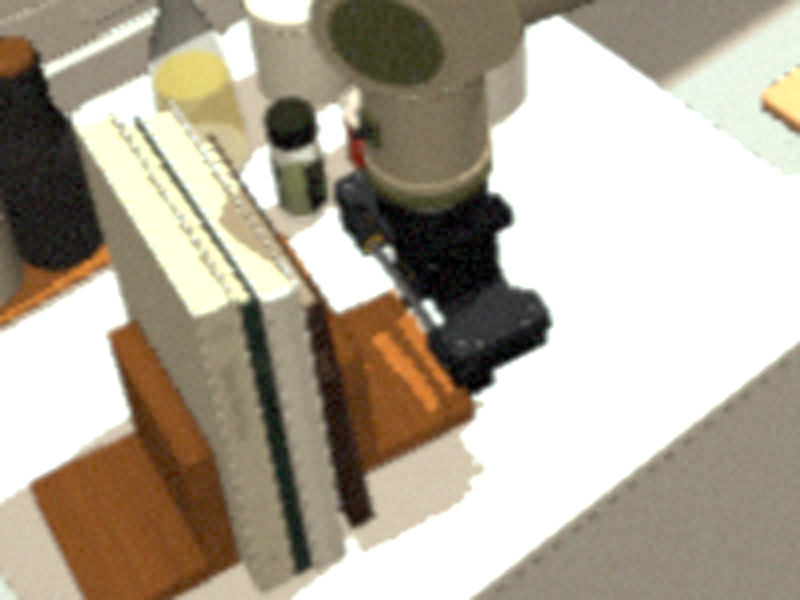

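The slumped book is nearly straight, its foot corner at (360,520) still about 15 mm from book 5. I'll continue slowly.

Scaled: 0.004 m is 0.16, 0.003 m is 0.12.

>>> {"op": "hand_motion", "data": {
  "rows": [
    [1, 0.16, 0, 0, 0],
    [1, 0.16, 0, 0, 0],
    [1, 0.12, 0, 0, 0]
  ]
}}

```text
time_s: 10.62
position: [0.5101, 0.0426, 0.0144]
ee_rot: [0.016, 0.767, 0.641, 0.005]
ft_force: [-4.1, -20.5, 17.9]
gripper_width: 0.999
finger_force: 10.5
```

>>> {"op": "hand_motion", "data": {
  "rows": [
    [1, 0.12, 0, 0, 0],
    [1, 0.08, 0, 0, 0]
  ]
}}

```text
time_s: 10.78
position: [0.5108, 0.0456, 0.0143]
ee_rot: [0.017, 0.767, 0.641, 0.003]
ft_force: [-6.6, -32.4, 25.4]
gripper_width: 1.001
finger_force: 16.8
```

```bash
python3 -c "
from h import *
s,R=tool();print((s['position']@[.172,.985,0]).round(4))"
```

```text
0.1328
```

>>> {"op": "hand_motion", "data": {
  "rows": [
    [1, 0.08, 0, 0, 0],
    [1, 0, 0, 0, 0]
  ]
}}

```text
time_s: 10.95
position: [0.5109, 0.0461, 0.0142]
ee_rot: [0.018, 0.767, 0.641, 0.002]
ft_force: [-5.6, -31.2, 24.4]
gripper_width: 1.002
finger_force: 16.4
```

```bash
python3 -c "
from h import *
s,R=tool();print(R.round(3),(s['position']@[.172,.985,0]).round(4))
crop('scene',130,200,330,350,4,'c7.png')"
```

```text
[[ 0.178  0.984  0.026]
 [ 0.984 -0.177 -0.025]
 [-0.02   0.03  -0.999]] 0.1333
```

View pics/c7.png

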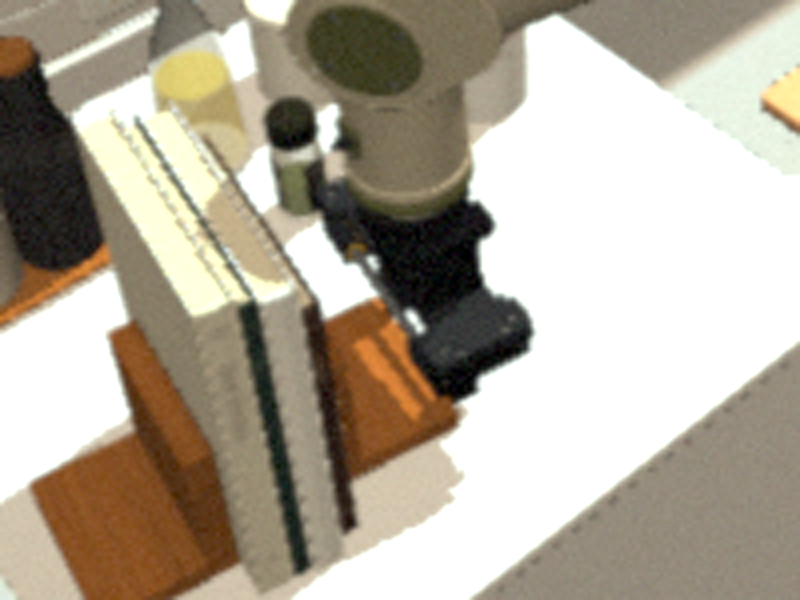

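The row looks closed; the force rose to 31 N with no further travel. I'll check the numbers: the slumped book's right edge runs from (320,303) to (354,525).

Run:
```python
from h import *
P=lambda x,y:(x/4+130-.375,y/4+200-.375)
B=np.array([[.985,-.172,0],[.172,.985,0],[0,0,1]])
for n,p,z in [("slump right bottom",(354,524),0),("slump right top",(320,303),.234),("b5 bottom",(342,553),0),("b5 top",(297,288),.275),("foot end near top",(458,413),.022)]:
    print(n,(B@cast("scene",P(*p),2,z)).round(4))
```

```text
slump right bottom [0.4014 0.2453 0.    ]
slump right top [0.3984 0.244  0.234 ]
b5 bottom [0.3853 0.2624 0.    ]
b5 top [0.3816 0.2618 0.275 ]
foot end near top [0.4293 0.1462 0.022 ]
```

>>> {"op": "hand_motion", "data": {
  "rows": [
    [1, 0.12, 0, 0, 0],
    [1, 0, 0, 0, 0],
    [1, 0, 0, 0, 0]
  ]
}}

```text
time_s: 11.25
position: [0.5109, 0.0462, 0.014]
ee_rot: [0.019, 0.768, 0.64, 0.0]
ft_force: [-9.4, -40.4, 30.4]
gripper_width: 1.001
finger_force: 21.1
```

Scaled: -0.03 m is -1.2, -0.02 m is -0.8.

>>> {"op": "hand_motion", "data": {
  "rows": [
    [1, -0.2, 0, 0, 0],
    [1, -0.2, 0, 0, 0],
    [1, -0.2, 0, 0, 0],
    [1, -0.4, 0, 0, 0],
    [1, -0.8, 0, 0, 0],
    [1, -1.2, 0, 0, 0],
    [1, -1.2, 0, 0, 0],
    [1, -1.2, 0, 0, 0]
  ]
}}

```text
time_s: 11.92
position: [0.4869, -0.0762, 0.014]
ee_rot: [0.013, 0.765, 0.643, 0.007]
ft_force: [1.7, -0.6, -1.2]
gripper_width: 1.002
finger_force: 0.0
```

>>> {"op": "hand_motion", "data": {
  "rows": [
    [1, -1.2, 0, -0.8, 0],
    [1, -1.2, 0, -0.8, 0],
    [1, -1.2, 0, -0.8, 0],
    [1, 0, 0, 0, 0],
    [1, 0, 0, 0, 0]
  ]
}}

```text
time_s: 12.33
position: [0.4703, -0.1654, 0.0752]
ee_rot: [0.014, 0.767, 0.642, 0.007]
ft_force: [0.5, -0.1, -0.4]
gripper_width: 0.998
finger_force: 0.0
```

Run:
```python
from h import *
crop('scene',130,200,330,350,4,'c8.png')
```

```text
(no output)
```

View pics/c8.png

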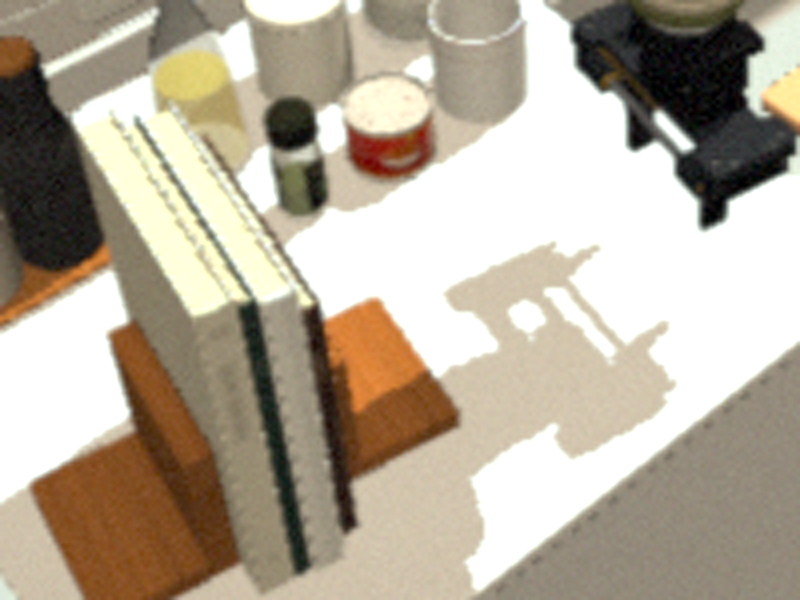

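The row is closed and the bookend stays put. Its foot-end top edge runs from (377,299) to (458,413), and I'll check from that edge that it is square.

Run:
```python
from h import *
P=lambda x,y:(x/4+130-.375,y/4+200-.375)
B=np.array([[.985,-.172,0],[.172,.985,0],[0,0,1]])
for n,p,z in [("foot near",(458,413),.022),("foot far",(377,299),.022),("slump rb",(354,524),0),("slump rt near",(320,303),.234),("slump rt far",(208,138),.234)]:
    print(n,(B@cast("scene",P(*p),2,z)).round(4))
```

```text
foot near [0.4293 0.1462 0.022 ]
foot far [0.5554 0.1461 0.022 ]
slump rb [0.4014 0.2453 0.    ]
slump rt near [0.3984 0.244  0.234 ]
slump rt far [0.5677 0.2441 0.234 ]
```

The bookend is square to 0.01 rad, centred within about 5 mm (u 0.492 against 0.487), with its face at 0.246 against the book at 0.2445, so it is in contact. I'm handing the job in.

```bash
python3 -c "
from station import robot, optics, workorder
print(workorder.finish_job())"
```

```text
the job is handed in; nothing more can be done
None
```

I tipped the bookend back onto its foot and pushed it along until the last book stood straight and the row was closed. My last measurements put it square to the book, about 5 mm off its middle and touching. The job is handed in at about 12 s, but no verdict was shown.

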